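Find the hidden hole with the index pin

TASK

Draw the index pin with the red grip out of its wooden stand, lower it through the round window of the blue fixture, feel for the hidden blind hole in the sprung shoe underneath and set the pin upright and fully home in that hole, then let go of it. Search gently: never press the pin on the fixture with more than 20 N, and leave the cup, crucible, bottle and pliers where they are.

Things in the scene. Friction and masses are not known exactly. Their poses are not given: they have to be found in the camera images.
- pin: Index pin standing upright, loose, in the stand's hole; about 0.1 kg. Origin: centre of its foot, z up the pin. Steel shank 12 mm thick, the last 3 mm of the foot tapered to 9 mm; collar 16 mm across from 64 to 70 mm above the foot; red flat-sided grip from 70 to 94 mm above the foot, 16 mm thick along the pin's x, 30 mm wide along its y.
- stand: Fixed wooden block 60 x 60 x 36 mm, origin at the centre of its underside, z up. A 15.5 mm wide hole, 30 mm deep, goes down from the middle of its top; the pin's foot rests on the hole's floor, 6 mm above the block's underside.
- fixture: Fixed blue housing 104 x 104 x 66 mm with two black thumbscrews on its -x side; origin at the centre of its underside, z up. A round window 34 mm wide goes through its 25 mm thick top plate, in the middle. Under it lies a flat black shoe (50 x 50 mm) with one upright round blind hole, 13.5 mm wide, chamfered 1 mm, 22 mm deep; hard to see.
- window (a point): Centre of the window at the fixture's top face, 66 mm above its underside; axes as the fixture's. The shoe was left off centre and at any turn: the middle of its hole lies 3.5 to 6 mm to the side of the window's axis, in a direction that differs each time and is not measured. The shoe is clamped and does not slide sideways or turn.
- empty_cup: Bystander: pale empty cup, 60 mm across, 101 mm high; origin at the centre of its underside.
- crucible: Bystander: small pale crucible, 50 mm across, 42 mm high; origin at the centre of its underside.
- oil_bottle: Bystander: small amber dropper bottle, 33 mm across, 102 mm high; origin at the centre of its underside.
- tongs: Bystander: pliers with dark handles lying flat, 55 x 175 x 15 mm; origin under its middle.
- shoe_level (a point): Point on the window's axis at the height of the shoe's top, 38 mm above the fixture's underside (not the hole). The shoe floats on springs: it begins to sink at about 3 N of push, 1 mm per further 1.2 N, and meets a hard stop 8 mm down (about 13 N). When the pin's foot comes over the hole the shoe rises round it and the push falls away.
- home_level (a point): Point on the window's axis at the height of the blind hole's floor, 16 mm above the fixture's underside (not the hole itself). The pin is fully home when its foot stands on that floor; the red grip then begins 86 mm above the fixture's underside.

How it is judged:
By the outcome, as a careful person would: the job done as asked, in the order asked, and still so for the second after the job is handed in, with the robot touching nothing.
It also fails if it takes over 64 s, if anything falls off the work surface, if the arm or the gripper's body presses on something with over 40 N, if the wrist force passes 120 N, or if a joint passes its speed limit or range.

ROBOT

A 6-joint arm with a two-finger parallel gripper is mounted at the origin on a cart in front of the work surface, level with it; the furniture and walls round the work are solid. World frame = base frame: x ahead of the robot, y to its left, z up, the work surface at z = 0. Lengths are in mm, angles in rad, forces in N, time in s.
With the tool pointing down it reaches from about 250 to 725 mm from the base axis. Payload 4 kg.
Tool frame: the origin (TCP) lies midway between the tips of the shut fingers; the grasp point (between the pads) lies 19 mm behind it; z points along the fingers, y is the line along which they close (so a half turn about z gives the same grasp; the last joint's range is limited). The gripper opens to 85 mm and grips with 20 to 120 N. Pads are 22 mm wide; open, the fingers measure 114 mm over their backs; the gripper's body (76 mm by 85 mm) begins 54 mm behind the grasp point. The pads swing forward as they close: fully open they stand 13 mm farther back than shut.
Start: joints at [1.122, 0.241, 0.005, 1.335, 0, 1.571], TCP at [216.94, 450.485, 231.306] pointing down, gripper open.
Joint ranges: [-2.72, 2.72], [-1.05, 1.87], [-1.09, 1.28], [-1.99, 2.15], [-1.42, 1.44], [-3.14, 3.14]. Speed limits (rad/s): [2.79, 2.79, 3.14, 3.14, 3.14, 3.14].

INTERFACE

Orientations are given as a rotation vector (axis times angle).
In Python, from rig import read_state, grab_frame, get_calibration, close_job gives the robot as it stands.
- The arm moves only by the tool move_arm, never from a script. Its argument "targets" is a list that holds one entry, the list of rows, each a list of 5 numbers: the shift along the tool's x, y, z in m, then the turn about the tool's z in degrees, then the closure, from -1 (fully open) to 1 (shut), so that 0 is half open. A call has 1 to 5 rows; each row shifts and turns the commanded pose from where the row before left it, along the tool's axes as they then stand; what a row does not reach is not made up. A row lasts 1/8 s, in which the tool goes at most 62.5 mm and 10.7 degrees, less where a joint would pass 70% of its speed; a pose out of reach is approached as far as the arm can. A call is refused whole if a number of a shift passes 0.0625 or a number of a turn 10.7, either way. A call with a gripper value outside its range is refused whole. The fingers move at their own pace and stop on an object; the grip force is fixed at half the most. Time passes only in rows, so rows that do not move let the fingers close. It gives the time, the measured TCP pose, the force, the opening and the grip force at its end, in the units of the state.
- read_state(): the state, without advancing time (a new reading comes with each control period).
- grab_frame(name): name is "side" or "top"; returns (picture, depth): 400x640x3 uint8, red, green, blue; 400x640 float32, mm along the optical axis (not along the pixel's ray), 0 where there is no reading.
- get_calibration(name): a dict with "camera_matrix" (3x3 intrinsics, pixels), "T" (4x4, takes a point from camera to world coordinates). Camera axes: x right, y down, z forward; pixel columns grow to the right and rows downward; lengths in mm; the calibration is good to about 2 mm. A picture is of the moment at which its call begins. get_calibration takes no time and is no camera call.
- close_job(): hands the job in; it is judged then, once.
The state is a dict: "t": time; "joint_pos": joint angles; "qd": joint speeds; "joint_efforts": joint torques, N m; "tcp_pos": TCP position; "tool_rot": TCP orientation; "force": force on the tool from outside, world axes, zero at the start; "ft_torque": the same for the moment, N m; "gripper_width": finger opening in mm; "finger_force": force on a finger pad.
Only numpy, scipy, OpenCV 4.12 (cv2) and the standard library are available. Lean on these libraries where they do the work, as an engineer would, in place of code of your own. Each camera call takes 0.05 s, during which the arm holds its last target. There are 200 camera calls.

## Working session

There is one attempt and no reset: what is moved stays moved. The work goes in short steps, Python scripts to look and compute and a tool call to move; the robot and the scene stay as the last step left them, time stands still between calls to the robot, and variables do not carry over. Pictures are saved under pics/ and viewed, at most 10 in all, crops included, and the job is handed in when it is done.

Besides the shell and the picture viewer there is one more tool, called as name(argument=value, ...), one argument or row to a line, values as JSON. move_arm: Moves the arm, as the interface text tells. Its arguments: {"type":"object","properties":{"targets":{"type":"array","items":{"type":"array","items":{"type":"array","items":{"type":"number"}}}}},"required":["targets"]}

```bash
ls; mkdir -p pics; python3 - <<'E'
from rig import *
import cv2,numpy as np
for n in("side","top"):
    p,d=grab_frame(n);cv2.imwrite(f"pics/{n}0.png",p[:,:,::-1]);np.save(f"{n}0.npy",d)
    c=get_calibration(n);print(n,np.round(c["camera_matrix"],1).tolist(),np.round(c["T"],3).tolist())
print(read_state())
E
```

```text
pics
side [[403.1, 0.0, 322.9], [0.0, 403.1, 186.0], [0.0, 0.0, 1.0]] [[0.975, -0.115, 0.191, 453.16], [-0.223, -0.511, 0.83, -689.464], [0.002, -0.852, -0.523, 505.059], [0.0, 0.0, 0.0, 1.0]]
top [[457.7, 0.0, 328.6], [0.0, 457.7, 196.4], [0.0, 0.0, 1.0]] [[-0.016, -0.998, 0.056, 518.865], [-1.0, 0.017, 0.012, 8.633], [-0.013, -0.056, -0.998, 1285.157], [0.0, 0.0, 0.0, 1.0]]
{'t': 0.1, 'joint_pos': array([ 1.12198460e+00,  2.41362491e-01,  3.83358749e-03,  1.33522337e+00,
       -4.44683174e-06,  1.57076504e+00]), 'qd': array([-0.00065343, -0.00267915,  0.00410738,  0.00062317,  0.00086632,
       -0.0009471 ]), 'joint_efforts': array([-7.22528457e-04, -3.73137796e+01,  2.53009915e+01,  1.08681337e-02,
        5.32946956e-06,  9.39143270e-07]), 'tcp_pos': array([216.6937677 , 449.95142537, 230.47990919]), 'tool_rot': array([-6.98945575e-01, -3.06241130e+00,  2.99649382e-03]), 'force': array([-1.14943561,  0.03233145, -0.459757  ]), 'ft_torque': array([ 0.0047506 ,  0.00243965, -0.01869897]), 'finger_force': 0.0, 'gripper_width': 85.25127265054803}
```

View pics/top0.png

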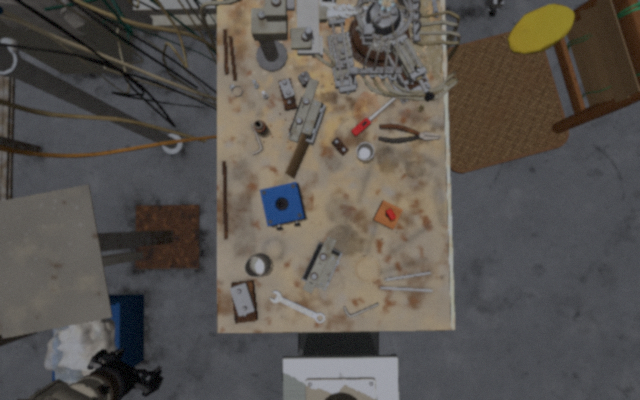

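View pics/side0.png

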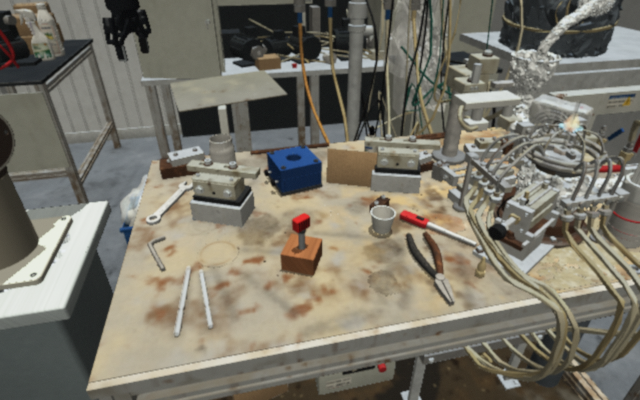

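The top view shows the fixture at about (283,204), with its thumbscrews toward the bottom, and the pin and stand at about (389,214). The side view shows the pin grip at (301,223) and the fixture at (294,168). The space around both looks clear.

```bash
cat > h.py <<'E'
from rig import *
import cv2,numpy as np
def ray(n,uv,z):
    c=get_calibration(n);K,T=np.array(c["camera_matrix"]),np.array(c["T"])
    uv=np.atleast_2d(uv).astype(float)
    d=np.c_[uv,np.ones(len(uv))]@np.linalg.inv(K).T@T[:3,:3].T
    return T[:3,3]+d*((z-T[2,3])/d[:,2])[:,None]
def blob(m,box):
    k=np.zeros(m.shape,np.uint8);u0,v0,u1,v1=box;k[v0:v1,u0:u1]=m[v0:v1,u0:u1]
    cs=cv2.findContours(k,0,cv2.CHAIN_APPROX_NONE)[0];return max(cs,key=cv2.contourArea)[:,0,:].astype(np.float32)
E
python3 - <<'E'
from h import *
R=lambda a:np.round(a,1).tolist()
for n,bs in(("top",dict(fix=(240,170,325,240),pin=(360,190,420,240))),("side",dict(fix=(250,130,340,210),pin=(270,200,340,290)))):
    p=cv2.imread(f"pics/{n}0.png");D=np.load(f"{n}0.npy");h,s,v=cv2.split(cv2.cvtColor(p,cv2.COLOR_BGR2HSV))
    blue=((h>100)&(h<130)&(s>120)).astype(np.uint8);red=(((h<5)|(h>172))&(s>190)).astype(np.uint8)
    for nm,m,b,z in(("fix",blue,bs["fix"],66),("pin",red,bs["pin"],94)):
        c=blob(m,b);r=cv2.minAreaRect(c);bx=cv2.boxPoints(r);print(n,nm,len(c),R(r[0]),R(r[1]),R(ray(n,bx,z)[:,:2]),"c",R(ray(n,r[0],z)))
        if n=="top":
            w=cv2.minAreaRect(ray(n,c,z)[:,:2].astype(np.float32));print(" world rect",w)
    u0,v0,u1,v1=bs["fix"];dark=((v<60)).astype(np.uint8)
    c0=(275,196,292,213) if n=="top" else (278,148,308,166)
    c=blob(dark,c0);e=cv2.fitEllipse(c);print(" win",e,R(ray(n,e[0],66)))
    a=p[v0:v1,u0:u1];b=bs["pin"];b=p[b[1]:b[3],b[0]:b[2]]
    f=lambda x:cv2.resize(x,(400,300),interpolation=cv2.INTER_NEAREST)
    cv2.imwrite(f"pics/{n}c.png",np.hstack([f(a),f(b)]))
a=cv2.imread("pics/topc.png");b=cv2.imread("pics/sidec.png");cv2.imwrite("pics/c.png",np.vstack([a,b]))
E
```

```text
top fix 155 [282.4, 203.9] [36.6, 37.4] [[607.2, 206.5], [628.5, 108.6], [533.0, 87.4], [511.7, 184.8]] c [[570.0, 146.8, 66.0]]
 world rect ((570.1148681640625, 146.73843383789062), (97.86467742919922, 99.74566650390625), 12.296307563781738)
top pin 12 [389.0, 216.0] [7.2, 0.8] [[539.7, -126.9], [540.9, -128.6], [525.8, -139.5], [524.6, -137.8]] c [[532.7, -133.2, 94.0]]
 world rect ((532.7236328125, -133.1863555908203), (18.609678268432617, 2.080829620361328), 35.6455192565918)
 win ((281.2550048828125, 203.4101104736328), (10.69959831237793, 10.754090309143066), 28.748645782470703) [[571.3, 149.8, 66.0]]
side fix 165 [294.9, 168.0] [41.7, 51.6] [[513.3, 187.7], [643.5, 214.6], [618.1, 16.0], [509.7, 1.2]] c [[569.2, 96.1, 66.0]]
side pin 47 [300.9, 222.3] [12.5, 18.6] [[522.2, -137.4], [554.1, -116.7], [558.5, -150.3], [527.6, -169.1]] c [[540.4, -143.8, 94.0]]
 win ((289.0, 157.5), (0.0, 1.0), 0.0) [[564.1, 149.5, 66.0]]
```

View pics/c.png

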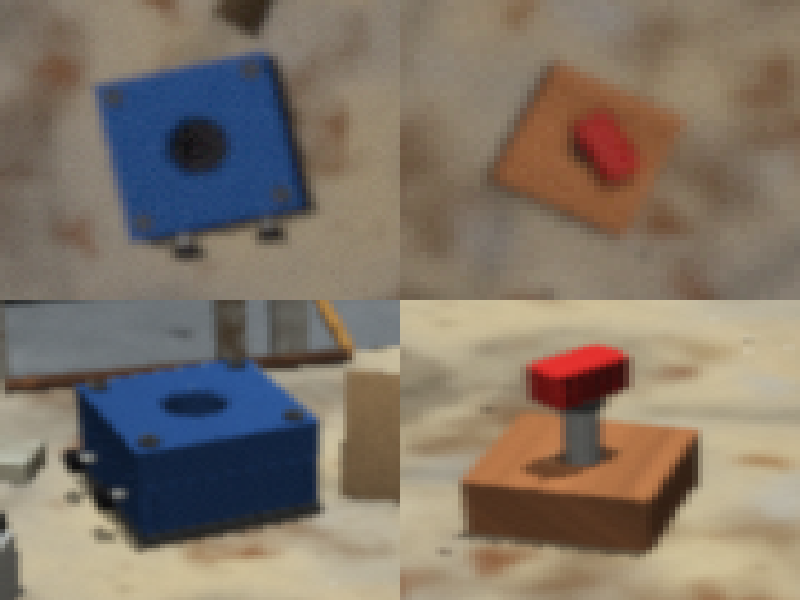

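The crops show the window at top (281,203) and side (294,157). The red grip is clear in both views, with its long side running diagonally across the stand. I'll refine both across the two views.

```bash
python3 - <<'E'
from h import *
R=lambda a:np.round(a,1).tolist()
for n,wb,pb in(("top",(273,194,291,213),(370,200,410,230)),("side",(281,151,306,164),(285,205,320,235))):
    p=cv2.imread(f"pics/{n}0.png").astype(float);B,G,Rd=p[...,0],p[...,1],p[...,2]
    top=np.median(B[wb[1]:wb[3],wb[0]:wb[2]]) ; u0,v0,u1,v1=wb
    w=B[v0:v1,u0:u1];hi=np.percentile(w,85);lo=np.percentile(w,5);print(n,"B",lo,hi)
    W=np.clip((hi-B)/(hi-lo),0,1);W[W<.3]=0;vv,uu=np.mgrid[v0:v1,u0:u1];W=W[v0:v1,u0:u1]
    c=[(W*uu).sum()/W.sum(),(W*vv).sum()/W.sum()];print(" win soft",R(c),R(ray(n,c,66)))
    m=(W>.5).astype(np.uint8);e=cv2.fitEllipse(blob(m,(0,0,99,99)));c2=np.array(e[0])+[u0,v0];print(" win ell",R(e[1]),R(c2),R(ray(n,c2,66)))
    m=((Rd>90)&(G<.45*Rd)&(B<.45*Rd)).astype(np.uint8)
    c=blob(m,pb);r=cv2.minAreaRect(c);print(" grip",R(r[0]),R(r[1]),R(r[2]),R(ray(n,r[0],100 if n=="top" else 88)))
    if n=="top":
        print(R(ray(n,c,100)[:,:2]));print(cv2.minAreaRect(ray(n,c,100)[:,:2].astype(np.float32)))
    # stand (orange-brown) 
    hs=cv2.cvtColor(p.astype(np.uint8),cv2.COLOR_BGR2HSV);
    m=((hs[...,0]>5)&(hs[...,0]<14)&(hs[...,1]>125)|((Rd>90)&(G<.45*Rd))).astype(np.uint8)
    b=(360,190,420,240)
    if n=="top":
        c=blob(m,b);w=cv2.minAreaRect(ray(n,c,36)[:,:2].astype(np.float32));print(" stand",w)
    D=np.load(f"{n}0.npy");
    if n=="top": print(1285-D[210:222,383:398].astype(int))
E
```

```text
top B 29.0 122.0
 win soft [281.3, 203.5] [[571.1, 149.7, 66.0]]
 win ell [11.4, 11.6] [281.5, 203.5] [[571.1, 149.3, 66.0]]
 grip [390.4, 214.0] [11.3, 6.5] 59.0 [[537.8, -136.2, 100.0]]
[[550.8, -130.3], [548.2, -127.7], [548.3, -125.1], [545.7, -125.0], [543.1, -125.0], [540.5, -124.9], [537.9, -127.4], [535.3, -130.0], [532.7, -132.5], [530.1, -132.4], [527.5, -132.4], [524.9, -134.9], [524.8, -137.4], [524.8, -140.0], [524.7, -142.6], [527.3, -145.2], [529.8, -147.9], [532.4, -147.9], [535.0, -145.4], [537.6, -145.5], [540.2, -143.0], [542.8, -143.0], [545.4, -140.5], [548.1, -138.0], [550.6, -138.1], [550.7, -135.5], [550.7, -132.9]]
((537.8294067382812, -136.16445922851562), (29.108366012573242, 16.86928939819336), 29.71124839782715)
 stand ((537.8042602539062, -136.9196319580078), (58.230262756347656, 58.664554595947266), 62.25784683227539)
[[  38   38   35   95  100  101  104   99  104   40   37   41   36   31
    43]
 [  37   38   87  102  105   97  106  108  101  102   36   40   36   37
    35]
 [  38   41   81   99  102  101  105  104  104   99  102   35   38   37
    39]
[... 209 characters left out ...]
102  102  103   44   42
    39]
 [  42   42   40   29   43   94  104  104  100  103  106   97  106   35
    40]
 [  39   38   37   43    6   84   94  102  103  103  104   99  104   37
    37]
 [  33   36   39   35   38   36   89  102  104  104  104   99  106   38
    41]
 [  36   39   40   41   40   43   37  101  101  103  100   43   38   42
    39]
 [  36   43   40   42   43   39   40   42   40   41   43   42   44   39
    38]
 [  42   34   44   44   40   47   46   44   40   39   39   38   38   37
     2]]
side B 62.0 147.0
 win soft [293.1, 157.2] [[573.7, 149.0, 66.0]]
 win ell [5.7, 14.0] [293.1, 157.2] [[573.8, 149.1, 66.0]]
 grip [298.7, 220.9] [11.3, 19.8] 37.6 [[538.7, -131.0, 88.0]]
```

```bash
python3 - <<'E'
from h import *
P=[];Ds=[]
for i in range(24):
    p,d=grab_frame("top");P.append(p.astype(float));Ds.append(np.where(d>0,d,np.nan))
p=np.mean(P,0);d=np.nanmedian(Ds,0);np.save("pavg.npy",p);np.save("davg.npy",d)
c=get_calibration("top");K,T=c["camera_matrix"],c["T"]
v,u=np.mgrid[195:213,272:292]
r=np.stack([(u-K[0,2])/K[0,0],(v-K[1,2])/K[1,1],np.ones(u.shape)],-1)
z=T[2,3]+(r@np.array(T)[2,:3])*d[195:213,272:292]
np.set_printoptions(linewidth=200);print(np.round(z).astype(int));print(p[195:213,272:292].sum(-1).astype(int))
E
```

```text
[[66 66 66 66 65 65 66 66 65 66 64 65 65 66 65 65 65 66 66 65]
 [66 66 65 65 65 65 65 65 65 66 65 66 65 65 66 64 66 65 65 65]
 [66 66 65 65 65 66 65 65 65 64 64 65 66 64 65 66 65 64 65 65]
 [65 66 64 66 65 66 63 57 47 38 37 38 37 64 65 67 66 65 65 66]
 [65 65 65 65 65 64 50 37 37 38 37 38 37 37 63 65 65 66 66 65]
 [66 66 67 66 64 50 38 38 37 38 38 37 37 37 37 64 66 66 66 66]
 [65 65 65 65 57 37 37 38 37 39 37 38 38 37 38 38 66 65 65 66]
 [65 65 65 64 49 37 37 37 32 24 38 37 38 38 38 38 65 67 66 66]
 [65 65 65 64 46 37 38 26 16 16 15 39 36 38 38 37 65 66 66 66]
 [66 65 66 64 44 38 37 18 15 16 15 15 37 38 37 38 65 64 65 66]
 [65 65 65 64 45 38 35 18 15 15 16 37 38 38 38 38 64 65 66 65]
 [65 65 66 65 53 37 38 31 15 15 15 38 38 38 37 37 66 66 65 67]
 [67 64 65 65 62 38 38 38 38 36 37 38 38 38 37 65 65 65 65 67]
 [66 65 65 67 64 57 37 38 38 37 37 37 37 37 63 66 66 66 66 65]
 [65 66 65 66 66 65 63 37 38 37 36 37 37 65 67 65 66 65 65 66]
 [66 66 65 66 64 66 65 66 63 63 63 65 65 66 66 67 65 66 66 65]
 [66 65 66 66 67 65 66 66 64 65 66 66 66 65 66 65 65 64 65 66]
 [66 65 65 66 65 65 65 65 66 
[... 829 characters left out ...]
01 104 109 115 136 175 210 224 226]
 [227 225 205 156 109  92  75  56  69  90  97  98 105 110 118 140 176 210 226 225]
 [227 225 208 171 122 102  86  69  74  92 100 102 106 115 125 158 192 220 228 230]
 [226 226 217 194 152 118 102  88  90  96 102 108 113 120 141 179 211 226 229 231]
 [229 228 225 213 185 149 121 107 101 108 113 117 125 139 168 198 223 231 231 228]
 [230 227 225 220 212 189 159 136 128 129 132 139 156 173 196 216 226 227 230 230]
 [226 224 227 225 224 214 196 178 171 167 170 181 193 205 218 225 229 228 228 229]
 [226 226 227 222 221 222 220 213 209 206 209 212 213 220 223 228 229 231 228 227]
 [226 227 226 222 220 224 228 226 226 224 223 224 221 226 226 229 228 228 228 226]]
```

Averaging the depth shows the blind hole directly: its floor at z≈16 is centred at about (280.8,204.3). I'll use that as the starting estimate and confirm it by feel. Next I move to the pin.

move_arm(
  targets=[
    [[-0.036,-0.026,0,0,-1],[-0.036,-0.026,0,0,-1],[-0.036,-0.026,0,0,-1],[-0.036,-0.026,0,0,-1],[-0.036,-0.026,0,0,-1]],
  ],
)

```text
t: 1.92
tcp_pos: [323.3, 254.1, 231.5]
tool_rot: [0.698, 3.062, 0.001]
force: [0.5, -0.3, 0.7]
gripper_width: 85.5
finger_force: 0.0
```

move_arm(
  targets=[
    [[-0.036,-0.026,0,0,-1],[-0.036,-0.026,0,0,-1],[-0.036,-0.026,0,0,-1],[-0.036,-0.026,0,0,-1],[-0.036,-0.026,0,0,-1]],
  ],
)

```text
t: 2.55
tcp_pos: [429.1, 58.7, 231.5]
tool_rot: [0.699, 3.062, 0.001]
force: [0.5, 0.2, 0.6]
gripper_width: 85.6
finger_force: 0.0
```

move_arm(
  targets=[
    [[-0.036,-0.026,0,0,-1],[-0.036,-0.026,0,0,-1],[-0.036,-0.026,0,0,-1],[-0.036,-0.026,0,0,-1],[-0.036,-0.026,0,0,-1]],
  ],
)

```text
t: 3.18
tcp_pos: [534.9, -136.6, 231.3]
tool_rot: [0.699, 3.063, 0.0]
force: [1.0, -0.4, 0.1]
gripper_width: 85.3
finger_force: 0.0
```

move_arm(
  targets=[
    [[0,0,0,-9.3,-0.3],[0,0,0,-9.3,-0.3],[0,0,0,-9.3,-0.3],[0,0,0,-9.3,-0.3],[0,0,0,-9.3,-0.3]],
  ],
)

```text
t: 3.8
tcp_pos: [534.3, -135.2, 231.2]
tool_rot: [0.575, -3.088, -0.0]
force: [-0.3, 0.6, 0.1]
gripper_width: 55.6
finger_force: 0.0
```

move_arm(
  targets=[
    [[0,0,0,-9.2,-0.3],[0,0,0,0,-0.3],[0,0,0,0,-0.3]],
  ],
)

```text
t: 4.18
tcp_pos: [534.2, -135.2, 231.3]
tool_rot: [0.809, -3.035, -0.0]
force: [-0.1, -0.7, -0.8]
gripper_width: 55.7
finger_force: 0.0
```

```bash
cat >> h.py <<'E'
from scipy.spatial.transform import Rotation as Ro
def go(x,y,z,q=1):
    s=read_state();M=Ro.from_rotvec(s["tool_rot"]).as_matrix()
    print("t",round(s["t"],2),"tcp",np.round(s["tcp_pos"],1),"yaw_y",round(np.degrees(np.arctan2(M[1,1],M[0,1])),2),"tilt",np.round(M[:2,2],4),"F",np.round(s["force"],1),"M",np.round(s["ft_torque"],2),"w",round(s["gripper_width"],1),"ff",round(s["finger_force"],1),"j",np.round(s["joint_pos"],2))
    print("shift mm",np.round(M.T@(np.array([x,y,z])-s["tcp_pos"]),1))
E
python3 - <<'E'
from h import *
go(537.8,-136.3,130)
print(ray("top",(280.8,204.3),38))
E
```

```text
t 4.17 tcp [ 534.2 -135.2  231.3] yaw_y 119.86 tilt [-0.0001 -0.    ] F [-0.1 -0.7 -0.8] M [-0.04  0.01 -0.02] w 55.7 ff 0.0 j [-0.25  0.34  0.14  1.37 -0.   -0.77]
shift mm [ -2.6  -2.7 101.3]
[[570.08718515 154.3034644   38.        ]]
```

move_arm(
  targets=[
    [[-0.0026,-0.0027,0.04,0,-0.3],[0,0,0.04,0,-0.3],[0,0,0.03,0,-0.3],[0,0,0.03,0,-0.3],[0,0,0,0,-0.3]],
  ],
)

```text
t: 4.8
tcp_pos: [535.6, -135.7, 88.9]
tool_rot: [0.809, -3.03, -0.005]
force: [0.2, -1.2, 0.9]
gripper_width: 55.7
finger_force: 0.0
```

move_arm(
  targets=[
    [[0,0,0.01,0,-0.3],[0,0,0.009,0,-0.3],[0,0,0,0,-0.3]],
  ],
)

```text
t: 5.18
tcp_pos: [537.6, -136.2, 72.1]
tool_rot: [0.812, -3.034, -0.0]
force: [0.8, -0.1, -0.3]
gripper_width: 55.5
finger_force: 0.0
```

```bash
python3 - <<'E'
from h import *
go(537.8,-136.3,72)
p,_=grab_frame("side");q,_=grab_frame("top")
a=cv2.resize(p[160:280,230:390],(400,300),interpolation=2);b=cv2.resize(q[180:250,345:438],(400,300),interpolation=2)
cv2.imwrite("pics/g.png",np.hstack([a,b])[:,:,::-1])
E
```

```text
t 5.17 tcp [ 537.6 -136.2   72.1] yaw_y 119.98 tilt [-0.0005  0.0001] F [ 0.8 -0.1 -0.3] M [-0.02  0.02  0.03] w 55.5 ff 0.0 j [-0.25  0.46 -0.11  1.    0.   -0.77]
shift mm [-0.1 -0.2  0.1]
```

View pics/g.png

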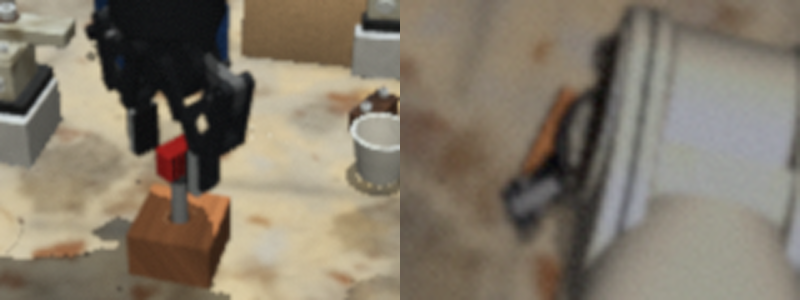

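The side crop shows the red grip at about (172,160), between the open fingers. The top view is covered by the arm. Closing now.

move_arm(
  targets=[
    [[0,0,0,0,0.2],[0,0,0,0,0.6],[0,0,0,0,1],[0,0,0,0,1],[0,0,0,0,1]],
  ],
)

```text
t: 5.9
tcp_pos: [538.3, -136.5, 72.8]
tool_rot: [-0.812, 3.034, -0.001]
force: [0.9, -0.5, 3.3]
gripper_width: 14.6
finger_force: 59.9
```

move_arm(
  targets=[
    [[0,0,0,0,1],[0,0,0,0,1],[0,0,0,0,1]],
  ],
)

```text
t: 6.28
tcp_pos: [538.3, -136.5, 72.8]
tool_rot: [-0.812, 3.034, -0.001]
force: [0.8, -3.3, 4.8]
gripper_width: 15.0
finger_force: 60.2
```

```bash
python3 -c "
from h import *
go(537.8,-136.3,72)"
```

```text
t 6.28 tcp [ 538.3 -136.5   72.8] yaw_y 119.98 tilt [ 0.0011 -0.0006] F [ 0.8 -3.3  4.8] M [-0.46 -0.15 -0.  ] w 15.0 ff 60.2 j [-0.25  0.46 -0.1   1.   -0.   -0.77]
shift mm [0.4 0.4 0.8]
```

move_arm(
  targets=[
    [[0,0,-0.012,0,1],[0,0,-0.015,0,1],[0,0,-0.02,0,1],[0,0,-0.03,0,1],[0,0,-0.03,0,1]],
  ],
)

```text
t: 6.9
tcp_pos: [536.4, -135.1, 180.4]
tool_rot: [0.813, -3.032, -0.005]
force: [0.4, 0.1, -1.0]
gripper_width: 15.2
finger_force: 59.5
```

move_arm(
  targets=[
    [[0,0,-0.02,0,1],[0,0,0,0,1],[0,0,0,0,1]],
  ],
)

```text
t: 7.28
tcp_pos: [536.8, -135.6, 198.5]
tool_rot: [0.813, -3.033, -0.003]
force: [-0.3, -0.4, -0.1]
gripper_width: 14.7
finger_force: 59.5
```

```bash
python3 - <<'E'
from h import *
go(570.1,154.3,200)
p,_=grab_frame("side");cv2.imwrite("pics/l.png",cv2.resize(p[100:280,220:400],(600,600),interpolation=2)[:,:,::-1])
E
```

```text
t 7.28 tcp [ 536.8 -135.6  198.5] yaw_y 120.0 tilt [-0.0023  0.0012] F [-0.3 -0.4 -0.1] M [0.   0.01 0.02] w 14.7 ff 59.5 j [-0.25  0.36  0.09  1.3   0.   -0.77]
shift mm [-173.8  234.4   -1.3]
```

View pics/l.png

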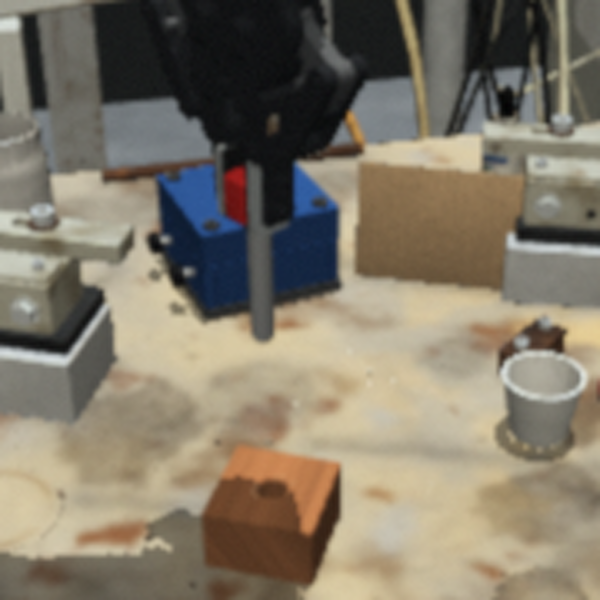

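The side view shows the pin clear of the stand and upright, with the foot at about (299,201) in full-frame pixels. Moving over the fixture.

move_arm(
  targets=[
    [[-0.024,0.033,0,0,1],[-0.03,0.04,0,0,1],[-0.03,0.04,0,0,1],[-0.03,0.04,0,0,1],[-0.03,0.04,0,0,1]],
  ],
)

```text
t: 7.95
tcp_pos: [565.1, 104.4, 197.8]
tool_rot: [0.812, -3.032, -0.001]
force: [0.6, 0.1, -0.8]
gripper_width: 15.0
finger_force: 59.5
```

move_arm(
  targets=[
    [[-0.0298,0.0414,0,0,1],[0,0,0,0,1],[0,0,0,0,1],[0,0,0,0,1]],
  ],
)

```text
t: 8.45
tcp_pos: [570.9, 152.3, 198.8]
tool_rot: [0.81, -3.034, 0.0]
force: [0.0, -0.3, -1.0]
gripper_width: 14.9
finger_force: 59.4
```

```bash
python3 - <<'E'
from h import *
go(570.1,154.3,144)
p,d=grab_frame("side");np.save("s2.npy",d);cv2.imwrite("pics/m0.png",p[:,:,::-1]);cv2.imwrite("pics/m.png",cv2.resize(p[80:220,220:360],(600,600),interpolation=2)[:,:,::-1])
E
```

```text
t 8.45 tcp [570.9 152.3 198.8] yaw_y 119.89 tilt [-0.0014 -0.0006] F [ 0.  -0.3 -1. ] M [-0.01 -0.03  0.01] w 14.9 ff 59.4 j [ 0.26  0.44  0.2   1.34 -0.   -0.26]
shift mm [-0.4  2.1 54.8]
```

View pics/m.png

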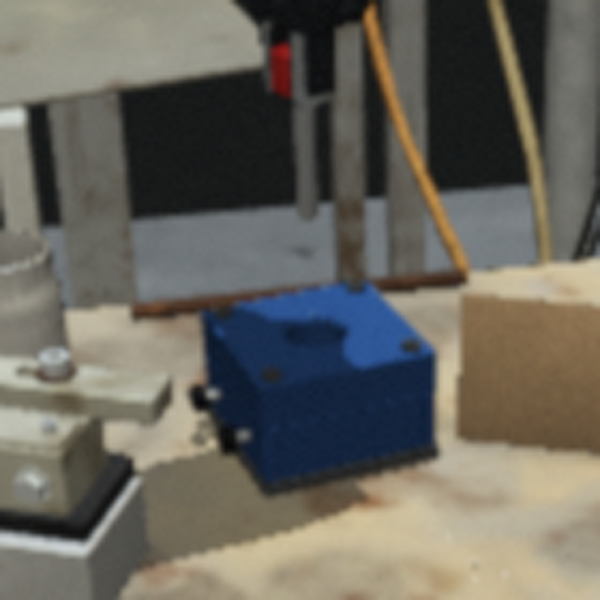

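The foot is at about (291.7,130) in full-frame side pixels, above the window at (293,157). I'll compute the offset.

```bash
python3 - <<'E'
from h import *
p=cv2.imread("pics/m0.png").astype(int)
for v in range(122,133): print(v,p[v,285:299].sum(-1))
print(ray("side",(291.7,130),132),ray("side",(291.7,129),132),ray("side",(293.1,157.2),66))
E
```

```text
122 [ 76  78  78  88 192 251 256 231 182 113  81  80 135 200]
123 [ 76  79  77  88 189 246 259 237 193 129  77  82 135 207]
124 [ 73  77  74  91 187 246 255 234 201 134  80  81 132 194]
125 [ 68  74  72  88 190 246 252 237 200 135  82  78 131 190]
126 [ 70  83  80  97 191 248 253 235 204 144 105 110 149 191]
127 [118 125 131 154 213 248 251 239 207 224 241 248 238 206]
128 [250 257 261 271 260 256 249 237 219 292 340 338 294 218]
129 [340 339 341 341 291 259 255 237 226 304 351 347 292 224]
130 [348 349 350 349 322 278 257 246 273 328 352 350 294 232]
131 [346 348 351 349 341 316 302 294 330 355 358 349 305 237]
132 [348 349 348 347 347 348 345 343 353 353 354 346 299 241]
[[574.14123649 156.41795927 132.        ]] [[575.03892461 162.02735467 132.        ]] [[573.72608807 148.91785314  66.        ]]
```

move_arm(
  targets=[
    [[-0.0004,0.0021,0.02,0,1],[0,0,0.02,0,1],[0,0,0.015,0,1],[0,0,0,0,1],[0,0,0,0,1]],
  ],
)

```text
t: 9.12
tcp_pos: [571.1, 155.5, 145.1]
tool_rot: [-0.812, 3.034, -0.0]
force: [-0.2, 1.0, -0.6]
gripper_width: 15.3
finger_force: 59.3
```

```bash
python3 -c "
from h import *
go(570.1,154.3,110)"
```

```text
t 9.12 tcp [571.1 155.5 145.1] yaw_y 119.95 tilt [0.0011 0.0003] F [-0.2  1.  -0.6] M [-0.02  0.06  0.03] w 15.3 ff 59.3 j [ 0.27  0.47  0.11  1.21 -0.   -0.26]
shift mm [ 1.4 -0.5 35.1]
```

move_arm(
  targets=[
    [[0.001,-0.0005,0.01,0,1],[0,0,0.01,0,1],[0,0,0.01,0,1],[0,0,0.004,0,1],[0,0,0,0,1]],
  ],
)

```text
t: 9.75
tcp_pos: [569.6, 154.7, 109.7]
tool_rot: [0.813, -3.034, 0.0]
force: [-0.2, -0.7, -0.4]
gripper_width: 14.7
finger_force: 59.4
```

move_arm(
  targets=[
    [[0,0,0,0,1],[0,0,0,0,1]],
  ],
)

```text
t: 10.0
tcp_pos: [570.3, 154.9, 110.8]
tool_rot: [-0.813, 3.034, 0.0]
force: [-0.2, -0.8, -1.5]
gripper_width: 15.1
finger_force: 59.4
```

```bash
python3 -c "
from h import *
go(570.1,154.3,104)"
```

```text
t 10.0 tcp [570.3 154.9 110.8] yaw_y 119.99 tilt [0.0009 0.0002] F [-0.2 -0.8 -1.5] M [ 0.04  0.01 -0.03] w 15.1 ff 59.4 j [ 0.27  0.49  0.05  1.13 -0.   -0.26]
shift mm [ 0.4 -0.4  6.8]
```

move_arm(
  targets=[
    [[0,-0.0004,0.003,0,1],[0,0,0.003,0,1],[0,0,0.002,0,1],[0,0,0,0,1],[0,0,0,0,1]],
  ],
)

```text
t: 10.62
tcp_pos: [570.1, 154.4, 102.3]
tool_rot: [0.813, -3.035, -0.0]
force: [0.3, 0.3, -1.5]
gripper_width: 15.2
finger_force: 59.4
```

move_arm(
  targets=[
    [[0,0,0.001,0,1],[0,0,0,0,1]],
  ],
)

```text
t: 10.88
tcp_pos: [570.2, 154.4, 101.3]
tool_rot: [-0.813, 3.034, -0.0]
force: [1.3, 0.3, -0.9]
gripper_width: 15.0
finger_force: 59.4
```

```bash
python3 -c "
from h import *
go(570.1,154.3,104)"
```

```text
t 10.88 tcp [570.2 154.4 101.3] yaw_y 119.99 tilt [0.0003 0.0001] F [ 1.3  0.3 -0.9] M [ 0.06 -0.07  0.03] w 15.0 ff 59.4 j [ 0.26  0.5   0.04  1.11 -0.   -0.26]
shift mm [ 0.2 -0.  -2.7]
```

There's almost no vertical push at foot z ≈ 34.5, so it's probably entering the hole. I'll continue in small steps.

move_arm(
  targets=[
    [[0,0,0.001,0,1],[0,0,0.001,0,1],[0,0,0.001,0,1],[0,0,0,0,1],[0,0,0,0,1]],
  ],
)

```text
t: 11.5
tcp_pos: [570.2, 154.4, 98.3]
tool_rot: [-0.813, 3.034, -0.0]
force: [0.7, 0.4, -1.9]
gripper_width: 15.3
finger_force: 59.4
```

```bash
python3 -c "
from h import *
go(570.1,154.3,82.8)"
```

```text
t 11.5 tcp [570.2 154.4  98.3] yaw_y 119.99 tilt [0.0002 0.    ] F [ 0.7  0.4 -1.9] M [-0.02 -0.29  0.04] w 15.3 ff 59.4 j [ 0.26  0.5   0.03  1.1  -0.   -0.26]
shift mm [ 0.2 -0.  15.5]
```

move_arm(
  targets=[
    [[0,0,0.001,0,1],[0,0,0.001,0,1],[0,0,0.001,0,1],[0,0,0,0,1],[0,0,0,0,1]],
  ],
)

```text
t: 12.12
tcp_pos: [570.2, 154.4, 95.3]
tool_rot: [-0.813, 3.034, -0.0]
force: [1.3, 0.6, -0.8]
gripper_width: 14.9
finger_force: 59.4
```

```bash
python3 -c "
from h import *
go(570.1,154.3,82.8)"
```

```text
t 12.12 tcp [570.2 154.4  95.3] yaw_y 119.99 tilt [ 0.0002 -0.    ] F [ 1.3  0.6 -0.8] M [ 0.05 -0.39 -0.05] w 14.9 ff 59.4 j [ 0.26  0.51  0.03  1.1  -0.   -0.26]
shift mm [ 0.2 -0.  12.5]
```

The wall is leaning on the pin slightly toward +x, so I'll ease the pin +x while going down.

move_arm(
  targets=[
    [[-0.0004,-0.0002,0,0,1],[0,0,0.001,0,1],[0,0,0.001,0,1],[0,0,0.001,0,1],[0,0,0,0,1]],
  ],
)

```text
t: 12.75
tcp_pos: [570.4, 154.4, 92.1]
tool_rot: [0.813, -3.034, 0.0]
force: [0.4, 0.0, -1.3]
gripper_width: 14.9
finger_force: 59.4
```

```bash
python3 -c "
from h import *
go(570.1,154.3,82.8)"
```

```text
t 12.75 tcp [570.4 154.4  92.1] yaw_y 119.99 tilt [-0.0003 -0.0001] F [ 0.4  0.  -1.3] M [ 0.07 -0.17  0.04] w 14.9 ff 59.4 j [ 0.26  0.51  0.03  1.09 -0.   -0.26]
shift mm [0.3 0.1 9.3]
```

Better. Continuing down: 5 mm, then 3 mm with a check.

move_arm(
  targets=[
    [[-0.0002,-0.0001,0.001,0,1],[0,0,0.001,0,1],[0,0,0.001,0,1],[0,0,0.001,0,1],[0,0,0.001,0,1]],
  ],
)

```text
t: 13.38
tcp_pos: [570.7, 154.4, 87.2]
tool_rot: [0.813, -3.034, 0.0]
force: [0.3, -0.1, -1.5]
gripper_width: 15.2
finger_force: 59.4
```

```bash
python3 -c "
from h import *
go(570.1,154.3,82.8)"
```

```text
t 13.38 tcp [570.7 154.4  87.2] yaw_y 119.99 tilt [-0.0002 -0.0001] F [ 0.3 -0.1 -1.5] M [-0.03 -0.03  0.02] w 15.2 ff 59.4 j [ 0.26  0.51  0.02  1.08 -0.   -0.26]
shift mm [0.6 0.2 4.4]
```

move_arm(
  targets=[
    [[0,0,0.001,0,1],[0,0,0.001,0,1],[0,0,0.001,0,1],[0,0,0,0,1]],
  ],
)

```text
t: 13.88
tcp_pos: [570.7, 154.4, 84.2]
tool_rot: [0.813, -3.034, -0.0]
force: [-0.8, -0.5, -0.6]
gripper_width: 15.2
finger_force: 59.4
```

move_arm(
  targets=[
    [[0,0,0.001,0,1],[0,0,0,0,1],[0,0,0,0,1]],
  ],
)

```text
t: 14.25
tcp_pos: [570.8, 154.4, 83.3]
tool_rot: [0.813, -3.035, -0.0]
force: [0.5, 0.3, -1.2]
gripper_width: 15.1
finger_force: 59.4
```

move_arm(
  targets=[
    [[0,0,0.001,0,1],[0,0,0,0,1],[0,0,0,0,1]],
  ],
)

```text
t: 14.62
tcp_pos: [571.0, 154.5, 82.8]
tool_rot: [-0.813, 3.034, -0.0]
force: [-0.5, -0.5, 2.3]
gripper_width: 14.7
finger_force: 59.9
```

Contact comes exactly at the floor depth (foot z ≈ 16, 2.3 N). One more 1 mm step to confirm.

move_arm(
  targets=[
    [[0,0,0.001,0,1],[0,0,0,0,1],[0,0,0,0,1]],
  ],
)

```text
t: 15.0
tcp_pos: [571.0, 154.5, 81.6]
tool_rot: [-0.813, 3.034, -0.0]
force: [-0.4, 0.8, 3.2]
gripper_width: 15.1
finger_force: 60.1
```

```bash
python3 -c "
from h import *
go(570.1,154.3,82.8)"
```

```text
t 15.0 tcp [571.  154.5  81.6] yaw_y 119.98 tilt [0.0005 0.0001] F [-0.4  0.8  3.2] M [-0.04  0.18 -0.05] w 15.1 ff 60.1 j [ 0.26  0.52  0.01  1.07 -0.   -0.26]
shift mm [ 0.9  0.3 -1.2]
```

It's seated: the force follows the shoe's spring. Releasing.

move_arm(
  targets=[
    [[0,0,0,0,0.5],[0,0,0,0,0.3],[0,0,0,0,0.1],[0,0,0,0,0],[0,0,0,0,0]],
  ],
)

```text
t: 15.62
tcp_pos: [570.8, 154.4, 81.2]
tool_rot: [0.813, -3.035, 0.0]
force: [0.4, 0.4, -0.9]
gripper_width: 42.7
finger_force: 0.0
```

move_arm(
  targets=[
    [[0,0,0,0,0],[0,0,0,0,0],[0,0,-0.02,0,0],[0,0,-0.03,0,0],[0,0,-0.04,0,0]],
  ],
)

```text
t: 16.25
tcp_pos: [570.0, 154.2, 171.2]
tool_rot: [0.812, -3.032, -0.0]
force: [-0.0, -0.2, 0.9]
gripper_width: 42.6
finger_force: 0.0
```

move_arm(
  targets=[
    [[0,0,-0.04,0,0],[0,0.04,0,0,0],[0,0.04,0,0,0],[0,0,0,0,0],[0,0,0,0,0]],
  ],
)

```text
t: 16.88
tcp_pos: [530.9, 223.6, 211.3]
tool_rot: [-0.813, 3.034, -0.001]
force: [-0.3, -0.4, -0.0]
gripper_width: 42.9
finger_force: 0.0
```

```bash
python3 - <<'E'
from h import *
go(570.1,154.3,82.8)
p,d=grab_frame("side");c=get_calibration("side");K,T=np.array(c["camera_matrix"]),np.array(c["T"])
m=(p[...,0]>110)&(p[...,1]<.4*p[...,0])&(p[...,2]<.4*p[...,0]);m[:100]=0;m[190:]=0;m[:,:260]=0;m[:,330:]=0
v,u=np.where(m);P=(np.c_[u,v,np.ones(len(u))]@np.linalg.inv(K).T*d[v,u][:,None])@T[:3,:3].T+T[:3,3]
print(len(u),np.percentile(P[:,2],[5,50,95]),P.mean(0))
cv2.imwrite("pics/e.png",cv2.resize(p[80:220,220:360],(600,600),interpolation=2)[:,:,::-1])
E
```

```text
t 16.88 tcp [530.9 223.6 211.3] yaw_y 120.01 tilt [ 0.0003 -0.0004] F [-0.3 -0.4 -0. ] M [-0.05 -0.    0.01] w 42.9 ff 0.0 j [ 0.4   0.4   0.18  1.35 -0.   -0.12]
shift mm [  0.7 -79.6 128.5]
44 [106.95946367 109.38682357 110.77802203] [583.83306567 219.95609003  77.06884014]
```

View pics/e.png

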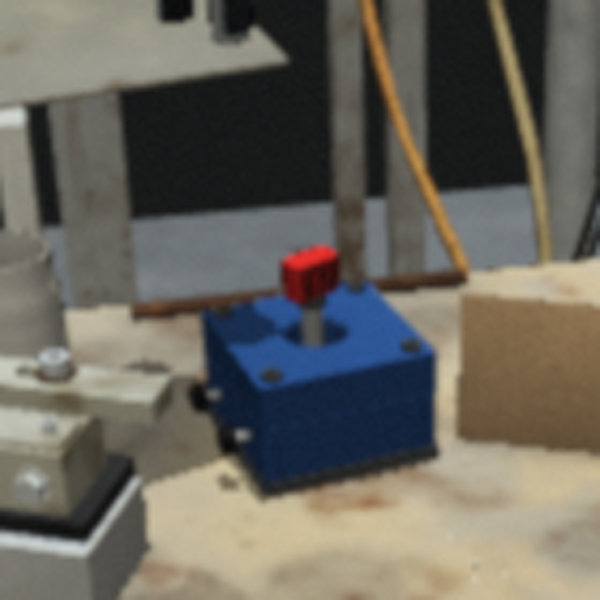

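The side view shows the pin upright in the window with the grip at about (311,274). Its measured top is at z ≈ 110, which matches the home height (16 + 94), and the gripper is clear. Handing in.

```bash
python3 -c "
from rig import *
print(close_job())"
```

```text
the job is handed in; nothing more can be done
None
```

The pin stands upright and fully home in the shoe's blind hole, released, with the gripper clear; the push on the fixture read about 3 N at most, and the job was handed in at about 17 s.

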